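# Zero the gauge readout, then hold the bar home in the measuring fixture

## Task

Take the push pin from its stand and, with its tip, press the readout's recessed zero button right down for a moment. Then, with the same pin, push diagonally on the bar's bevelled edge until the bar lies flush along the middle of the fence, against its sprung plunger, pressed firmly but without forcing against fence and bed together. Finish while still holding it so: do not let go, touch the bar only with the pin, and leave the bystanders where they are.

Things in the scene. Friction and masses are not known exactly. Their poses are not given: they have to be found in the camera images.
- pin: Loose dark plastic push pin, 110 mm long, 40 g, upright in its stand. Origin at the tip of its round nose, z from tip to handle. Round shaft 8 mm thick with hemispherical nose, z 0 to 55 mm; collar 20 mm wide, z 55 to 60 mm; square handle 14 x 14 mm (flats face its x and y), z 60 to 110 mm. Grip the handle from above, fingertips just above the collar.
- pin_stand: Fixed wooden block 50 x 50 x 60 mm with a hole 11 mm wide down its centre, in which the pin's shaft hangs; the collar rests on its top. Origin at the centre of its underside, z up. Lift the pin straight up by over 60 mm to free it. It stands to the left or the right of the fixture.
- readout: Fixed flat grey box with a dark display on its top, 80 mm (x) x 64 mm (y) x 34 mm high. Origin at the centre of its underside, z up. The zero button sits in a round well in the top, beside the display (centre at x = +20 mm, y = 0). May stand left or right of the fixture, on the other side from the pin stand.
- button_top (a point): Centre of the top of the round zero button (15 mm in diameter) at the bottom of a well 18 mm wide; the button's top lies 5 mm below the top of the readout. It moves with the button.
- reset_button (a joint): Travel of the zero button: 0 = up, 0.005 m = fully down. Spring: about 0.7 N at the start, 4.2 N fully down.
- fixture: Fixed measuring fixture: dark base plate 120 (x) x 140 (y) x 8 mm with a steel bed and an aluminium fence on it. Origin at the centre of its underside, z up; x points from the open side (near the robot) to the fence, whose face lies at x = +35 mm.
- fixture_bed: The flat polished bed (slippery, friction about 0.2) the bar lies on: 81 (x) x 130 (y) x 6 mm on the base; its top is 14 mm above the bench. Origin at the centre of its underside, axes as the fixture.
- fixture_fence: The fence: upright bar 20 mm thick (x), 120 mm long (y), 36 mm high on the base (top 44 mm above the bench). Origin at the centre of its underside; its flat face looks to its -x and lies at x = -10 mm in its own frame.
- plunger (a joint): Small round spring plunger that sticks out 4 mm from the middle of the fence's face, 10 mm above the bed: 0 = out, 0.004 m = pushed flush with the face. Spring: 0.4 N at the start, 2 N when flush; it pushes the bar off again if let go.
- bar: Loose aluminium bar on the bed, 40 (x) x 80 (y) x 24 mm, 0.13 to 0.25 kg. Origin at the centre of its underside, z up; flat +x side faces the fence, at first some 10 to 25 mm off and up to 0.2 rad askew. The upper long edge on the -x side is cut off by a steep flat bevel (outward normal 30 degrees above level) from x = -20, z = 10 mm to x = -12, z = 24 mm.
- bar_bevel (a point): Middle of the bar's bevelled face (x = -16 mm, z = 17 mm in the bar's frame): the place to push, towards the fence and down.
- bar_end_left (a point): Point on the bar's fence side at its +y end (x = 20 mm, y = 40 mm, z = 12 mm in the bar's frame).
- bar_end_right (a point): Point on the bar's fence side at its -y end (x = 20 mm, y = -40 mm, z = 12 mm in the bar's frame).
- solder_reel: Bystander, loose: reel of solder wire, 58 mm across, 36 mm high, beyond the fixture. Origin at the centre of its underside.
- white_pot: Bystander, loose: small white pot with a ribbed lid, 39 mm across, 38 mm high, left of and beyond the fixture. Origin at the centre of its underside.
- screw_tray: Bystander, loose: shallow round metal dish, 95 mm across, 17 mm high, beyond the fixture. Origin at the centre of its underside.

How it is judged:
By the outcome, as a careful person would: the job done as asked, in the order asked, and still so for the second after the job is handed in, while the arm keeps its last pose, push and grip.
It also fails if it takes over 45 s, if anything falls off the work surface, if the arm or the gripper's body presses on something with over 40 N, if the wrist force passes 120 N, or if a joint passes its speed limit or range.

## Robot

A 6-joint arm with a two-finger parallel gripper is mounted at the origin on the work surface; the furniture and walls round the work are solid. World frame = base frame: x ahead of the robot, y to its left, z up, the work surface at z = 0. Lengths are in m, angles in rad, forces in N, time in s.
With the tool pointing down it reaches from about 0.275 to 0.975 m from the base axis. Payload 8.4 kg.
Tool frame: the origin (TCP) lies between the finger pads; the fingertips stand 17 mm ahead of it and the grasp point (between the pads) lies 2 mm behind it; z points along the fingers, y is the line along which they close (so a half turn about z gives the same grasp; the last joint's range is limited). The gripper opens to 92 mm and grips with 3 to 60 N. Pads are 20 mm wide; open, the fingers measure 128 mm over their backs; the gripper's body (75 mm by 189 mm) begins 69 mm behind the grasp point.
Start: joints at [1.338, 0.353, 1.633, -0, 1.155, -0.002], TCP at [0.143, 0.608, 0.232] pointing down, gripper open.
Joint ranges: [-2.63, 2.63], [-0.92, 2.1], [0.06, 2.66], [-1.3, 4.44], [0, 2.69], [-3.02, 3.02]. Speed limits (rad/s): [2.22, 2.22, 2.79, 3.14, 3.14, 3.14].

## Interface

Orientations are given as [roll, pitch, yaw] about the fixed x, y, z axes, in that order (R = Rz(yaw) Ry(pitch) Rx(roll)).
In Python, from rig import ctrl gives the robot as it stands.
- The arm moves only by the shell command python3 -m pendant 'ROWS'. ROWS is JSON, one flat list of numbers, 5 for each row, row after row: the finger opening in m, from 0 to 0.0919, then the shift along the world's x, y, z in m, then the turn about the world's z in rad. A call has 1 to 20 rows; each row shifts and turns the commanded pose from where the row before left it; what a row does not reach is not made up. A row lasts 1/8 s, in which the tool goes at most 62.5 mm and 10.7 degrees, less where a joint would pass 70% of its speed; a pose out of reach is approached as far as the arm can. A call is refused whole if a number of a shift passes 0.0625 or a number of a turn 0.188, either way. A call with a gripper value outside its range is refused whole. The fingers move at their own pace and stop on an object; the grip force is fixed at half the most. Time passes only in rows, so rows that do not move let the fingers close. It gives the time, the measured TCP pose, the force, the opening and the grip force at its end, in the units of the state.
- ctrl.sense(): the state, without advancing time (a new reading comes with each control period).
- ctrl.camera(name): name is "side" or "top"; returns a dict with "img" (480x640x3 uint8, red, green, blue), "K" (3x3 intrinsics, pixels), "k1" (the pictures are not rectified: a ray, as slopes to the right and down, at radius r is drawn at 1 + k1 r^2 times it, then the intrinsics apply), "extrinsics" (4x4, takes a point from world to camera coordinates). Camera axes: x right, y down, z forward; pixel columns grow to the right and rows downward; lengths in m; the calibration is good to about 2 mm. A picture is of the moment at which its call begins. There is no depth.
- ctrl.hand_in(): hands the job in; it is judged then, once.
The state is a dict: "time_s": time; "qpos": joint angles; "qvel": joint speeds; "tau": joint torques, N m; "tool_pos": TCP position; "eef_rot": TCP orientation; "wrist_force": force on the tool from outside, world axes, zero at the start; "torque": the same for the moment, N m; "grip_width": finger opening in m; "gripper_force": force on a finger pad.
Only numpy, scipy, OpenCV 4.12 (cv2) and the standard library are available. Lean on these libraries where they do the work, as an engineer would, in place of code of your own. Each camera call takes 0.05 s, during which the arm holds its last target. There are 200 camera calls.

## Working session

There is one attempt and no reset: what is moved stays moved. The work goes in short steps, Python scripts to look and compute and a shell command to move; the robot and the scene stay as the last step left them, time stands still between calls to the robot, and variables do not carry over. Pictures are saved under pics/ and viewed, at most 10 in all, crops included, and the job is handed in when it is done.

```bash
mkdir -p pics; ls; cat > h.py <<'E'
import numpy as np, cv2
from rig import ctrl
def cam(n): return ctrl.camera(n)
def save(c,f): cv2.imwrite('pics/'+f,c['img'][:,:,::-1])
def ray(c,u,v):
    K=c['K'];d=np.array([(u-K[0][2])/K[0][0],(v-K[1][2])/K[1][1]]);p=d.copy()
    for _ in range(30): p=d/(1+c['k1']*(p@p))
    E=np.array(c['extrinsics']);R,t=E[:3,:3],E[:3,3]
    return -R.T@t, R.T@np.array([p[0],p[1],1.])
def onz(c,u,v,z):
    o,d=ray(c,u,v); return o+d*(z-o[2])/d[2]
def proj(c,P):
    E=np.array(c['extrinsics']);q=E[:3,:3]@np.asarray(P,float)+E[:3,3];s=q[:2]/q[2];s=s*(1+c['k1']*(s@s))
    K=np.array(c['K']);return np.array([K[0,0]*s[0]+K[0,2],K[1,1]*s[1]+K[1,2]])
def two(c1,p1,c2,p2):
    o1,d1=ray(c1,*p1);o2,d2=ray(c2,*p2)
    s=np.linalg.lstsq(np.stack([d1,-d2],1),o2-o1,rcond=None)[0]
    a,b=o1+s[0]*d1,o2+s[1]*d2
    return (a+b)/2,np.linalg.norm(a-b)
E
python3 - <<'E'
from h import *
for n in('top','side'):
    c=cam(n);save(c,n+'0.png');print(n,c['k1'],np.round(c['K'],1).tolist(),ray(c,320,240))
s=ctrl.sense();print(s)
E
```

```text
pics
top -0.09781769315857411 [[481.1, 0.0, 312.9], [0.0, 481.1, 236.0], [0.0, 0.0, 1.0]] (array([0.41311958, 0.11059311, 0.91075618]), array([ 9.10318108e-02,  2.00751596e-04, -9.95991722e-01]))
side -0.037208407860761544 [[448.2, 0.0, 317.7], [0.0, 448.2, 237.1], [0.0, 0.0, 1.0]] (array([0.35536211, 0.71184474, 0.63249664]), array([ 0.18541637, -0.71904958, -0.66981752]))
{'time_s': 0.1, 'qpos': array([ 1.33761156e+00,  3.53546514e-01,  1.63402595e+00,  2.92873282e-05,
        1.15518534e+00, -2.38626989e-03]), 'qvel': array([-0.00153175,  0.00082476, -0.00085712, -0.00181215, -0.0006066 ,
        0.00069156]), 'tau': array([-2.27991608e-03, -5.94899154e+01, -3.34925294e+01,  6.97994675e-02,
        1.81610364e-02, -4.39907762e-05]), 'tool_pos': array([0.14286214, 0.60804257, 0.23097344]), 'eef_rot': array([-3.14042757e+00, -2.95605898e-05,  2.91078230e+00]), 'wrist_force': array([-0.22309263, -0.10776861,  0.45005827]), 'torque': array([-0.02981832,  0.00235408,  0.0143668 ]), 'gripper_force': 0.0, 'grip_width': 0.09187659261449052}
```

View pics/top0.png

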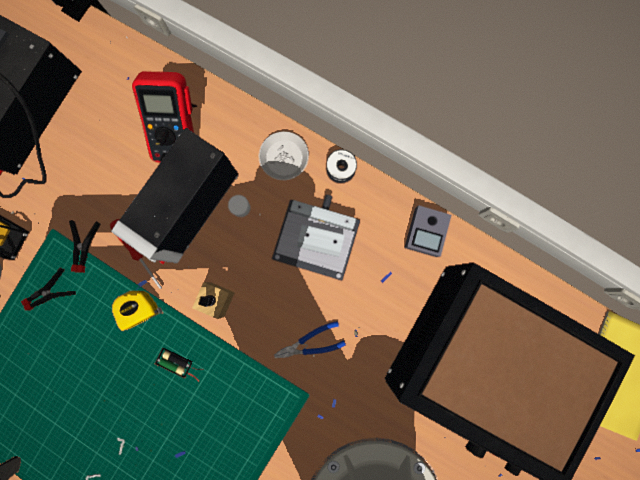

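View pics/side0.png

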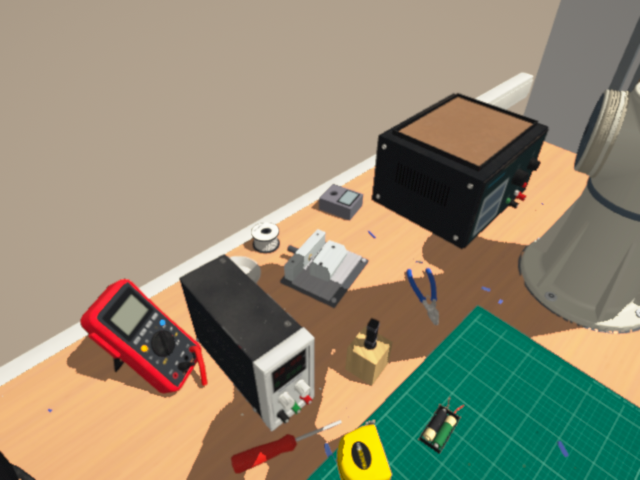

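The top view shows the pin in its stand at about (210,298), the fixture at (318,238) and the readout at (428,228) with its button at (432,220). The reel is at (341,165), the tray at (284,155) and the pot at (238,205). The side view shows the stand at (370,355), the fixture at (325,270) and the readout at (341,200). I'll zoom in on both.

```bash
python3 - <<'E'
import cv2
t=cv2.imread('pics/top0.png');s=cv2.imread('pics/side0.png')
cv2.imwrite('pics/tc.png',cv2.resize(t[180:320,180:380],None,fx=4,fy=4,interpolation=cv2.INTER_CUBIC))
cv2.imwrite('pics/sc.png',cv2.resize(s[220:390,270:400],None,fx=3.5,fy=3.5,interpolation=cv2.INTER_CUBIC))
cv2.imwrite('pics/tr.png',cv2.resize(t[190:270,390:470],None,fx=6,fy=6,interpolation=cv2.INTER_CUBIC))
E
```

```text
(no output)
```

View pics/tc.png

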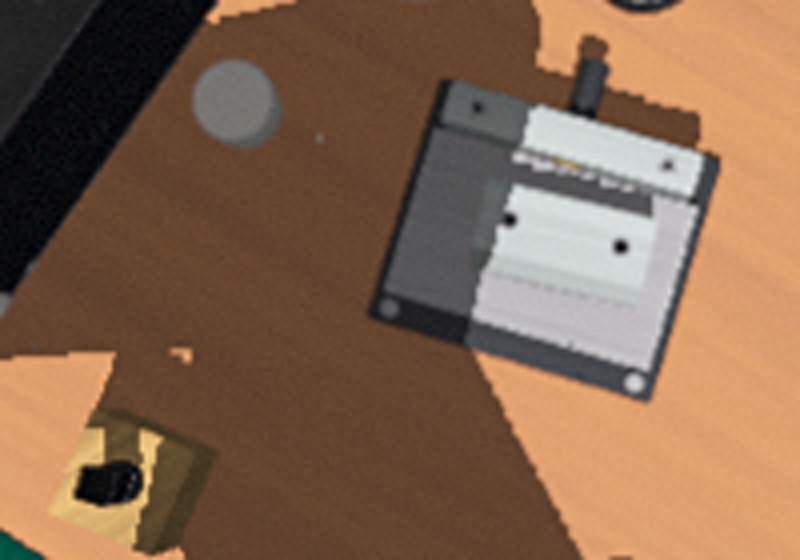

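View pics/sc.png

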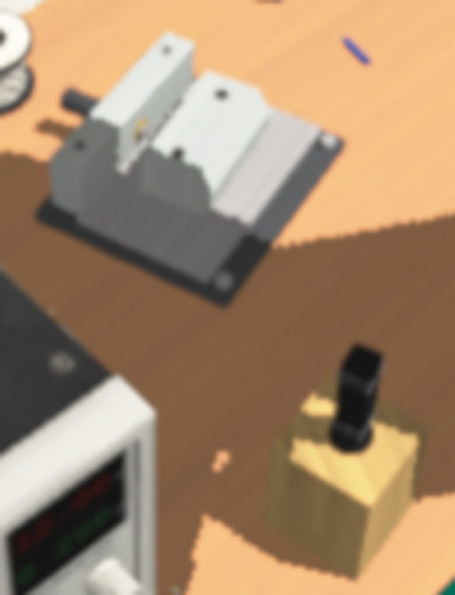

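View pics/tr.png

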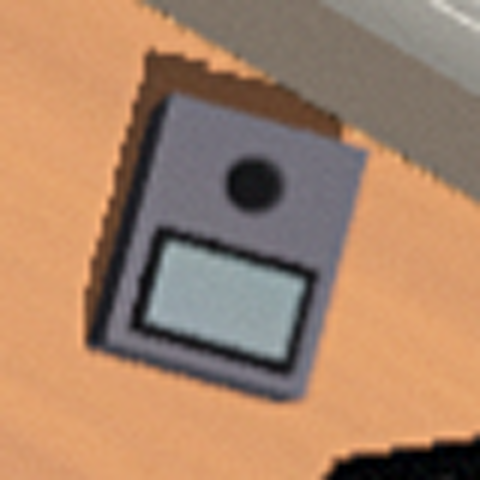

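The top crop shows the handle at about (108,483), bar holes at (510,220) and (620,246), and the base's front corners at (371,316) and (650,400). In the side crop the holes are at (178,154) and (221,94), and the handle top is at (364,357). The well centre in the readout crop is at (254,185).

```bash
python3 - <<'E'
from h import *
c=cam('top');s=cam('side')
T=lambda x,y:(180+(x+.5)/4-.5,180+(y+.5)/4-.5)
S=lambda x,y:(270+(x+.5)/3.5-.5,220+(y+.5)/3.5-.5)
R=lambda x,y:(390+(x+.5)/6-.5,190+(y+.5)/6-.5)
r=lambda a:np.round(np.asarray(a)*1000,1)
print('baseTop',[r(onz(c,*T(*p),.008)) for p in((718,155),(650,400),(371,316))])
print('baseSide',[r(onz(s,*S(*p),.008)) for p in((344,142),(222,305),(37,212))])
for a,b in(((510,220),(178,154)),((620,246),(221,94))):
    P,e=two(c,T(*a),s,S(*b));print('hole',r(P),r(e),r(onz(c,*T(*a),.038)),r(onz(s,*S(*b),.038)))
print('bartop TR,L..',[r(onz(c,*T(*p),.038)) for p in((655,218),(515,185),(645,290))])
print('fence front top',[r(onz(c,*T(*p),.044)) for p in((522,148),(692,195),(440,122))])
print('well',r(onz(c,*R(254,185),.034)),'disp corners',[r(onz(c,*R(*p),.034)) for p in((168,93),(370,150),(302,402),(90,347))])
# handle: dark blob in stand region
for n,k,(x0,y0,x1,y1) in(('top',c,(195,285,220,315)),('side',s,(350,312,390,352))):
    g=k['img'][y0:y1,x0:x1].max(2);m=(g<35).astype(np.uint8)
    cnt=max(cv2.findContours(m,0,1)[0],key=cv2.contourArea)
    print(n,cv2.boundingRect(cnt),cv2.minAreaRect(cnt),x0,y0)
    for row in m: print(''.join('.#'[v] for v in row))
print('handle top',two(c,T(92,484),s,S(364,357)),r(onz(c,*T(92,484),.115)),r(onz(s,*S(364,357),.115)))
print('stand top corners side',[r(onz(s,*S(*p),.06)) for p in((290,455),(372,503),(418,438))])
print('readout well side check',proj(s,onz(c,*R(254,185),.034)))
E
```

```text
baseTop [array([538.2,  37.6,   8. ]), array([422.1,  68. ,   8. ]), array([458.7, 199.6,   8. ])]
baseSide [array([421.1,  72.9,   8. ]), array([459.2, 206.8,   8. ]), array([570.8, 171.7,   8. ])]
hole [502.5 134.5  35.3] 0.1 [502.3 134.4  38. ] [501.7 137.1  38. ]
hole [491.3  84.1  37.1] 0.2 [491.4  84.1  38. ] [491.  85.  38.]
bartop TR,L.. [array([504.5,  68.4,  38. ]), array([518.4, 132.5,  38. ]), array([471.5,  72.4,  38. ])]
fence front top [array([534.7, 129.6,  44. ]), array([514.7,  52. ,  44. ]), array([545.9, 167.2,  44. ])]
well [533.5 -94.8  34. ] disp corners [array([561.6, -68.3,  34. ]), array([ 545.2, -130.9,   34. ]), array([ 467.1, -109.3,   34. ]), array([482.7, -44.2,  34. ])]
top (4, 11, 16, 10) ((11.5, 15.5), (9.0, 15.0), 90.0) 195 285
.........................
.........................
.........................
.........................
.........................
.........................
.........................
.........................
.........................
.........................
.........................
............######.......
......#########
[... 1753 characters left out ...]
.................................
...............###......................
...............####.....................
...............######...................
................######..................
..................####..................
........................................
........................................
........................................
........................................
handle top (array([0.37988122, 0.30327539, 0.11387527]), np.float64(0.0023794371937290886)) [381.1 303.1 115. ] [378.6 304.  115. ]
stand top corners side [array([402.5, 321.1,  60. ]), array([364.4, 335. ,  60. ]), array([350.7, 297.6,  60. ])]
readout well side check [333.65014941 192.2998808 ]
```

```bash
python3 - <<'E'
from h import *
c=cam('top');s=cam('side')
r=lambda a:np.round(np.asarray(a)*1000,1)
for n,a,b in(('big',(475,265),(376,137)),('big',(388,382),(480,183)),('psu',(238,172),(223,256)),('psu',(160,262),(313,330)),('psu',(113,228),(258,365))):
    P,e=two(c,a,s,b);print(n,r(P),r(e))
S=lambda x,y:(270+(x+.5)/3.5-.5,220+(y+.5)/3.5-.5)
print([r(onz(s,*S(*p),.115)) for p in((353,345),(383,350),(378,370),(343,362))])
E
```

```text
big [ 451.1 -130.4  167.8] 8.9
big [257.8   4.9 180.4] 21.5
psu [612.8 254.7 132.9] 36.9
psu [446.7 367.1 150.8] 9.4
psu [496.1 443.1 162.6] 4.1
[array([384.1, 299.2, 115. ]), array([371.7, 298.4, 115. ]), array([372., 309., 115.]), array([386.5, 308.9, 115. ])]
```

```bash
python3 - <<'E'
import cv2,numpy as np
t=cv2.imread('pics/top0.png')[285:315,195:225];s=cv2.imread('pics/side0.png')[315:351,355:391]
f=lambda i:cv2.resize(np.clip(i.astype(float)*4,0,255).astype('uint8'),(400,400),interpolation=cv2.INTER_CUBIC)
cv2.imwrite('pics/pin.png',np.hstack([f(t),f(s)]))
E
```

```text
(no output)
```

View pics/pin.png

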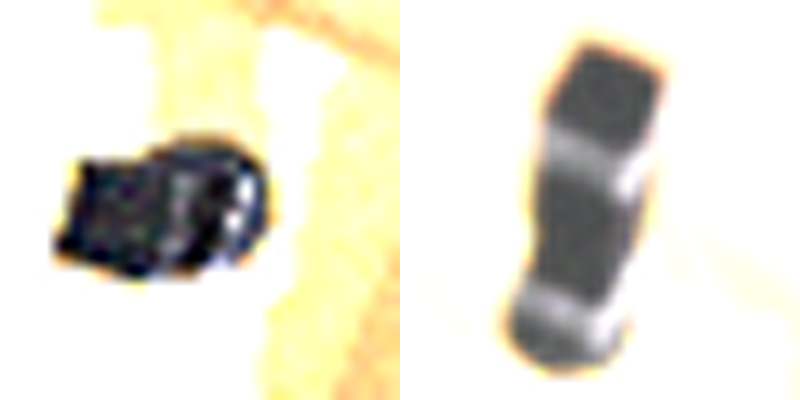

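The top-left panel shows the handle's top face with corners near (85,160), (60,250) and (135,275), which gives a yaw of about -16°, and the collar circle near (209,201). The right panel shows the top face centred near (608,96).

```bash
python3 - <<'E'
from h import *
c=cam('top');s=cam('side')
r=lambda a:np.round(np.asarray(a)*1000,1)
T=lambda x,y:(195+(x+.5)/13.333-.5,285+(y+.5)/13.333-.5)
S=lambda x,y:(355+(x+.5)/11.11-.5,315+(y+.5)/11.11-.5)
q=[onz(s,*S(*p),.115) for p in((185,45),(263,75),(235,150),(148,115))];print('side',r(q),r(np.mean(q,0)))
q=[onz(c,*T(*p),.115) for p in((85,160),(60,250),(135,275))];print('top',r(q),r((q[0]+q[2])/2))
print('collar',r(onz(c,*T(209,201),.065)))
z=ctrl.sense();print(z['tool_pos'],z['eef_rot'],z['time_s'])
E
```

```text
side [[383.  299.6 115. ]
 [372.4 301.6 115. ]
 [373.8 314.4 115. ]
 [385.6 312.  115. ]] [378.7 306.9 115. ]
top [[387.8 306.2 115. ]
 [376.6 309.  115. ]
 [373.7 299.4 115. ]] [380.8 302.8 115. ]
collar [381.2 301.7  65. ]
[0.14294447 0.60836523 0.23144871] [-3.14134367e+00 -2.92188730e-06  2.91081940e+00] 0.4
```

```bash
python3 -m pendant '[0.07,0.0237,-0.0305,0,-0.16, 0.07,0.0237,-0.0305,0,-0.16, 0.07,0.0237,-0.0305,0,-0.16, 0.07,0.0237,-0.0305,0,-0.16, 0.07,0.0237,-0.0305,0,-0.16, 0.07,0.0237,-0.0305,0,-0.16, 0.07,0.0237,-0.0305,0,-0.16, 0.07,0.0237,-0.0305,0,-0.16, 0.07,0.0237,-0.0305,0,-0.16, 0.07,0.0237,-0.0305,0,-0.16, 0.07,0,0,0,0, 0.07,0,0,0,0]'
```

```text
time_s: 1.9
tool_pos: [0.3798, 0.3037, 0.2317]
eef_rot: [-3.141, -0.0, 1.312]
wrist_force: [-0.1, 0.4, -0.5]
grip_width: 0.07
gripper_force: 0.0
```

```bash
python3 -m pendant '[0.07,0,0,-0.03,0, 0.07,0,0,-0.03,0, 0.07,0,0,-0.03,0, 0.07,0,0,-0.03,0, 0.07,0,0,-0.0265,0, 0.07,0,0,0,0, 0.07,0,0,0,0, 0.07,0,0,0,0]'; python3 - <<'E'
from h import *
s=cam('side');t=cam('top')
a=cv2.resize(s['img'][270:390,300:450],(400,320));b=cv2.resize(t['img'][230:350,140:290],(400,320))
cv2.imwrite('pics/g1.png',np.clip(np.hstack([a,b])[:,:,::-1].astype(float)*1.5,0,255))
E
```

```text
time_s: 2.9
tool_pos: [0.3805, 0.3042, 0.0862]
eef_rot: [3.14, -0.002, 1.311]
wrist_force: [-0.4, -0.8, 0.0]
grip_width: 0.07
gripper_force: 0.0[ WARN:0@2.230] global loadsave.cpp:1063 imwrite_ Unsupported depth image for selected encoder is fallbacked to CV_8U.
```

View pics/g1.png

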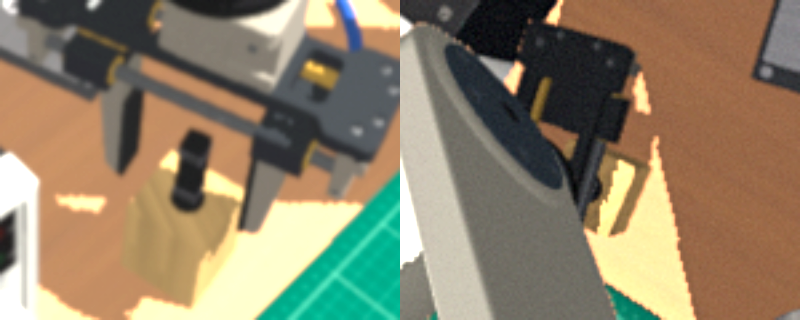

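The fingers straddle the handle, which is at about (190,170) in the left half, with the tips just above collar height. I'll close and lift.

```bash
python3 -m pendant '[0,0,0,0,0, 0,0,0,0,0, 0,0,0,0,0, 0,0,0,0,0, 0,0,0,0,0, 0,0,0,0,0, 0,0,0,0,0]'
```

```text
time_s: 3.88
tool_pos: [0.3799, 0.3034, 0.085]
eef_rot: [-3.142, 0.0, 1.311]
wrist_force: [0.0, 0.4, -1.1]
grip_width: 0.0137
gripper_force: 30.0
```

```bash
python3 -m pendant '[0,0,0,0.02,0, 0,0,0,0.03,0, 0,0,0,0.03,0, 0,0,0,0.03,0, 0,0,0,0,0, 0,0,0,0,0]'; python3 - <<'E'
from h import *
s=cam('side');t=cam('top');z=ctrl.sense();p=z['tool_pos'];print(p,z['wrist_force'])
tip=p-[0,0,.08]
for n,k in(('side',s),('top',t)): print(n,proj(k,tip+[0,0,.004]),proj(k,tip+[0,0,.055]))
u,v=proj(s,tip).astype(int);print(u,v)
a=cv2.resize(s['img'][v-70:v+20,u-60:u+60],(800,600),interpolation=cv2.INTER_CUBIC)
cv2.imwrite('pics/g2.png',np.clip(a[:,:,::-1].astype(float)*1.5,0,255).astype('uint8'))
E
```

```text
time_s: 4.62
tool_pos: [0.3796, 0.3031, 0.1944]
eef_rot: [-3.141, 0.001, 1.311]
wrist_force: [0.1, -0.9, -1.0]
grip_width: 0.0139
gripper_force: 30.0
[0.37934382 0.30292822 0.19389334] [-0.57674993 -0.10226573 -0.57064379]
side [373.49126095 319.68546067] [377.02771156 296.3031294 ]
top [202.26445645 301.76330558] [194.32475307 302.95001594]
373 321
```

View pics/g2.png

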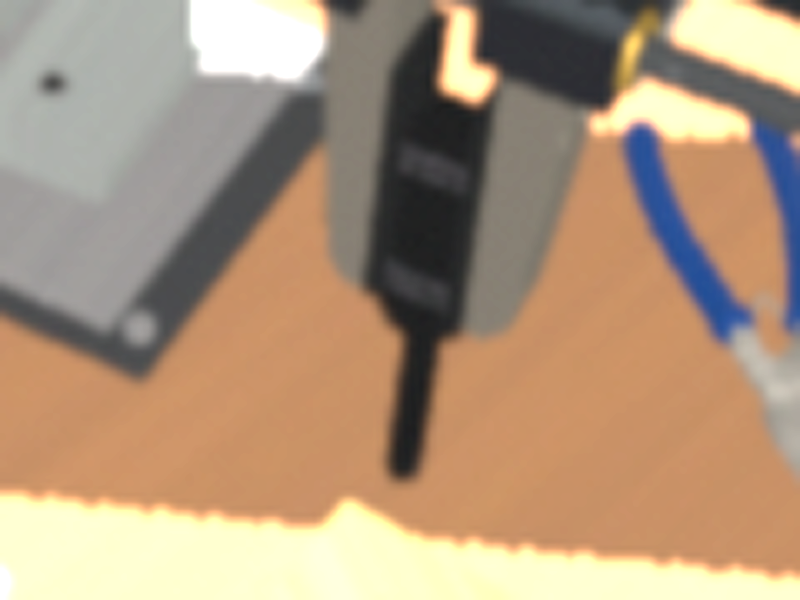

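The nose is at about (405,465) in the crop, image pixel (373.2,320.3), against a predicted (373.5,319.7). The tip is therefore directly below the TCP as assumed. Next I'll move over the button, turned parallel to the wall and the black box.

```bash
python3 -m pendant '[0,0.0154,-0.0398,0,0.1316, 0,0.0154,-0.0398,0,0.1316, 0,0.0154,-0.0398,0,0.1316, 0,0.0154,-0.0398,0,0.1316, 0,0.0154,-0.0398,0,0.1316, 0,0.0154,-0.0398,0,0.1316, 0,0.0154,-0.0398,0,0.1316, 0,0.0154,-0.0398,0,0.1316, 0,0.0154,-0.0398,0,0.1316, 0,0.0154,-0.0398,0,0.1316, 0,0,0,0,0, 0,0,0,0,0]'; python3 - <<'E'
from h import *
s=cam('side');t=cam('top');cv2.imwrite('pics/side1.png',s['img'][:,:,::-1])
t0=cv2.imread('pics/top0.png');s0=cv2.imread('pics/side0.png')
r=lambda a:np.round(np.asarray(a)*1000,1)
for k,i,(x0,y0,x1,y1) in((t,t0,(424,212,442,228)),(s,s0,(326,186,340,199))):
    g=i[y0:y1,x0:x1].max(2).astype(float);w=np.clip(90-g,0,None);w[w<25]=0
    v,u=np.mgrid[y0:y1,x0:x1];m=((w*u).sum()/w.sum(),(w*v).sum()/w.sum())
    print(m,r(onz(k,*m,.034)),r(onz(k,*m,.031)),(w>0).sum())
z=ctrl.sense();print(z['tool_pos'],z['eef_rot'][2],z['wrist_force'],z['qpos'])
print(proj(s,z['tool_pos']-[0,0,.076]))
E
```

```text
time_s: 6.22
tool_pos: [0.5331, -0.0941, 0.194]
eef_rot: [-3.141, -0.002, 2.624]
wrist_force: [-0.9, -0.5, -0.1]
grip_width: 0.0139
gripper_force: 30.0
(np.float64(431.71401151631477), np.float64(220.383877159309)) [533.6 -94.4  34. ] [534.  -95.1  31. ] 62
(np.float64(333.3127962085308), np.float64(193.38862559241707)) [533.3 -90.5  34. ] [534.2 -94.5  31. ] 7
[ 0.53324479 -0.09352554  0.19454053] 2.6264548736409825 [ 0.11636201  1.10098072 -0.71968791] [-1.76541544e-01  2.64931530e-01  1.84847642e+00  2.71722417e-04
  1.02953813e+00 -1.23234040e+00]
[334.97813694 160.52982376]
```

```bash
python3 -m pendant '[0,0.0005,-0.0005,-0.025,0, 0,0,0,-0.025,0, 0,0,0,-0.02,0, 0,0,0,-0.01,0, 0,0,0,-0.005,0, 0,0,0,-0.002,0, 0,0,0,0,0]'; python3 -m pendant '[0,0,0,-0.001,0, 0,0,0,-0.001,0, 0,0,0,0,0]';
```

```text
time_s: 7.2
tool_pos: [0.5347, -0.095, 0.1085]
eef_rot: [3.141, 0.001, 2.627]
wrist_force: [-0.1, -0.1, 0.3]
grip_width: 0.014
gripper_force: 30.0
time_s: 7.58
tool_pos: [0.5348, -0.0951, 0.1063]
eef_rot: [3.141, 0.001, 2.627]
wrist_force: [-0.4, 0.7, 0.8]
grip_width: 0.0138
gripper_force: 30.0
```

```bash
for i in 1 2; do python3 -m pendant '[0,0,0,-0.001,0, 0,0,0,0,0]'|egrep 'pos|wrist'; done; python3 -m pendant '[0,0,0,-0.001,0, 0,0,0,0,0, 0,0,0,0,0]'|egrep 'pos|wrist'
```

```text
tool_pos: [0.5347, -0.0951, 0.1052]
wrist_force: [0.7, 0.4, 3.2]
tool_pos: [0.5347, -0.0951, 0.1042]
wrist_force: [1.4, 1.0, 3.1]
tool_pos: [0.5348, -0.0951, 0.1034]
wrist_force: [0.8, 0.5, 6.0]
```

```bash
for i in 1 2; do python3 -m pendant '[0,0,0,-0.001,0, 0,0,0,0,0, 0,0,0,0,0]'|egrep 'pos|wrist'; done
```

```text
tool_pos: [0.5349, -0.0951, 0.103]
wrist_force: [-1.2, 0.6, 13.0]
tool_pos: [0.535, -0.0952, 0.1025]
wrist_force: [-3.3, 2.0, 18.7]
```

```bash
python3 -m pendant '[0,0,0,0.005,0, 0,0,0,0.02,0, 0,0,0,0.03,0, 0,0,0,0.03,0, 0,0,0,0.007,0, 0,0,0,0,0]'; python3 - <<'E'
from h import *
s=cam('side');t=cam('top');save(s,'side2.png');save(t,'top2.png')
r=lambda a:np.round(np.asarray(a)*1000,1)
z=ctrl.sense();p=z['tool_pos'];print(p,proj(s,p-[0,0,.076]),proj(t,p-[0,0,.076]))
# stack: top fixture crop, side fixture crop, side tip crop
t0=cv2.imread('pics/top0.png');s2=cv2.imread('pics/side2.png')
a=cv2.resize(t0[195:285,268:368],(450,405),interpolation=cv2.INTER_CUBIC)
u,v=proj(s,p-[0,0,.08]).astype(int);print(u,v)
b=cv2.resize(s2[v-45:v+15,u-25:u+25],(337,405),interpolation=cv2.INTER_CUBIC)
cv2.imwrite('pics/m2.png',np.hstack([np.clip(a*1.0,0,255).astype('uint8'),b]))
for y in(70,35,0,-35,-60): pass
E
```

```text
time_s: 9.95
tool_pos: [0.5341, -0.0951, 0.1925]
eef_rot: [-3.141, -0.0, 2.627]
wrist_force: [-0.3, -0.1, -0.2]
grip_width: 0.0137
gripper_force: 30.0
[ 0.53358232 -0.09494353  0.19167495] [334.93447912 161.31307261] [443.2899969  213.98848886]
334 162
```

View pics/m2.png

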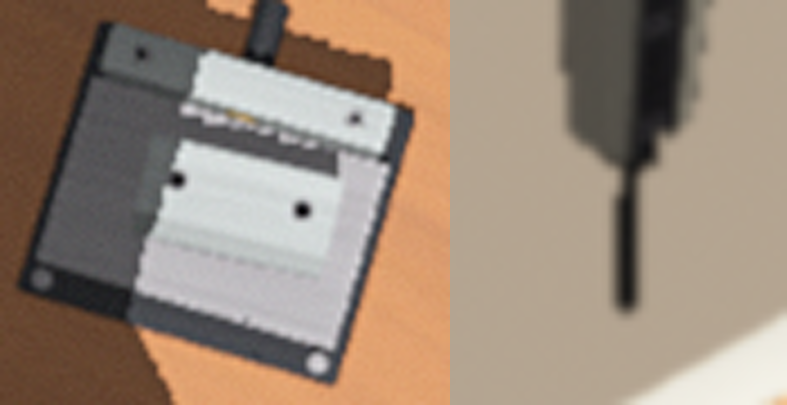

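The left panel shows fence holes at (142,53) and (355,118), the gold plunger at (240,117), bar holes at (177,180) and (302,210), and base screws at (42,278) and (317,362). On the right, the nose is about where predicted, perhaps 1 mm higher.

```bash
python3 - <<'E'
from h import *
t=cam('top');s=cam('side');r=lambda a:np.round(np.asarray(a)*1000,1)
T=lambda x,y:(268+(x+.5)/4.5-.5,195+(y+.5)/4.5-.5)
S=lambda x,y:(270+(x+.5)/3.5-.5,220+(y+.5)/3.5-.5)
g=lambda p,z:onz(t,*T(*p),z)
f=[g((142,53),.044),g((355,118),.044)];h=[g((177,180),.038),g((302,210),.038)];b=[g((42,278),.008),g((317,362),.008)];pl=g((240,117),.024)
fs=[onz(s,*S(80,145),.044),onz(s,*S(166,49),.044)];hs=[onz(s,*S(178,154),.038),onz(s,*S(221,94),.038)];bs=[onz(s,*S(225,281),.008),onz(s,*S(329,141),.008)]
for n,q in(('fence',f),('bar',h),('base',b),('fenceS',fs),('barS',hs),('baseS',bs)):
    d=q[0]-q[1];print(n,r(q[0]),r(q[1]),'mid',r((q[0]+q[1])/2),'len',r(np.hypot(*d[:2])),'yaw',np.round(np.degrees(np.arctan2(-d[0],d[1])),1))
print('plunger',r(pl),'S',r(onz(s,*S(142,128),.024)))
E
```

```text
fence [553.1 149.9  44. ] [528.2  63.3  44. ] mid [540.7 106.6  44. ] len 90.1 yaw -16.0
bar [502.3 134.8  38. ] [491.1  83.9  38. ] mid [496.7 109.3  38. ] len 52.1 yaw -12.4
base [463.1 191.1   8. ] [430.4  75.7   8. ] mid [446.8 133.4   8. ] len 119.9 yaw -15.8
fenceS [552.1 150.8  44. ] [528.8  63.5  44. ] mid [540.5 107.1  44. ] len 90.4 yaw -15.0
barS [501.7 137.1  38. ] [491.  85.  38.] mid [496.4 111.1  38. ] len 53.2 yaw -11.6
baseS [461.5 190.9   8. ] [429.5  74.5   8. ] mid [445.5 132.7   8. ] len 120.8 yaw -15.4
plunger [530.4 109.7  24. ] S [529.8 109.4  24. ]
```

```bash
python3 -m pendant '[0,-0.0065,0.0194,0,-0.1665, 0,-0.0065,0.0194,0,-0.1665, 0,-0.0065,0.0194,0,-0.1665, 0,-0.0065,0.0194,0,-0.1665, 0,-0.0065,0.0194,0,-0.1665, 0,-0.0065,0.0194,0,-0.1665, 0,-0.0065,0.0194,0,-0.1665, 0,-0.0065,0.0194,0,-0.1665, 0,0,0,0,0, 0,0,0,0,0]'
```

```text
time_s: 11.4
tool_pos: [0.4825, 0.0598, 0.1927]
eef_rot: [-3.141, 0.0, 1.299]
wrist_force: [-0.5, 0.3, 0.0]
grip_width: 0.0137
gripper_force: 30.0
```

```bash
python3 - <<'E'
from h import *
z=ctrl.sense();print(z['tool_pos'],z['eef_rot'][2],z['time_s'])
E
```

```text
[0.48248206 0.05975522 0.19272529] 1.2987828259360534 11.4
```

```bash
python3 -m pendant '[0,-0.001,0,-0.03,0, 0,0,0,-0.03,0, 0,0,0,-0.02,0, 0,0,0,-0.011,0, 0,0,0,0,0, 0,0.0005,0.0022,0,0, 0,0.0005,0.0022,0,0, 0,0.0005,0.0022,0,0, 0,0.0005,0.0022,0,0, 0,0.0005,0.0022,0,0, 0,0.0004,0.0020,0,0, 0,0.0004,0.0020,0,0, 0,0.0004,0.0020,0,0, 0,0,0,0,0]'; python3 - <<'E'
from h import *
s=cam('side');save(s,'side3.png');z=ctrl.sense();print(z['tool_pos'])
a=s['img'][205:305,265:375];cv2.imwrite('pics/m3.png',cv2.resize(a,(660,600),interpolation=cv2.INTER_CUBIC)[:,:,::-1])
E
```

```text
time_s: 13.15
tool_pos: [0.4852, 0.0773, 0.1021]
eef_rot: [-3.142, -0.0, 1.295]
wrist_force: [-0.9, 0.1, -0.5]
grip_width: 0.0137
gripper_force: 30.0
[0.48518457 0.07726377 0.10205702]
```

View pics/m3.png

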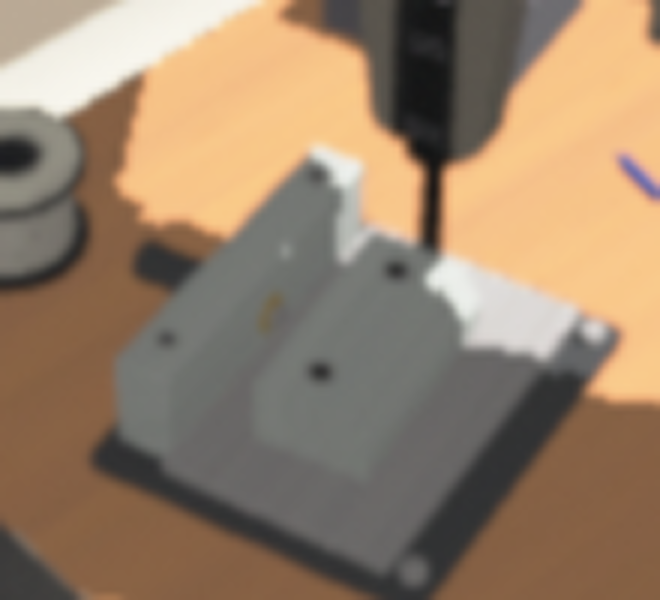

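Bar holes are now at (319,371) and (397,269) in this crop, with fence holes at (167,338) and (318,172). The bar has slid along the fence as intended.

```bash
cat > bar.py <<'E'
from h import *
r=lambda a:np.round(np.asarray(a)*1000,1)
yw=np.radians(-15.8);X=np.array([np.cos(yw),np.sin(yw)]);Y=np.array([-X[1],X[0]]);F=np.array([.531,.1096])
def bar(s,pa,pb,z=.038):
    a=onz(s,*pa,z)[:2];b=onz(s,*pb,z)[:2];d=a-b;w=np.arctan2(-d[0],d[1]);x=np.array([np.cos(w),np.sin(w)]);y=np.array([-x[1],x[0]])
    c=(a+b)/2-.004*x;print('bar c',r(c),'yaw',np.degrees(w).round(1),'rel fence x,y',r([(c-F)@X,(c-F)@Y]),'hole len',r(np.hypot(*d)))
    return c,x,y
E
python3 - <<'E'
from bar import *
s=cam('side');S=lambda x,y:(265+(x+.5)/6-.5,205+(y+.5)/6-.5)
c,x,y=bar(s,S(319,371),S(397,269))
print('fence mid',r((onz(s,*S(167,338),.044)+onz(s,*S(318,172),.044))/2))
print('pin pre(10mm off)',r(c-.0295*x),'contact',r(c-.0195*x))
E
```

```text
bar c [494.9 120.8] yaw -13.1 rel fence x,y [-37.8   0.9] hole len 52.7
fence mid [540.3 106.2  44. ]
pin pre(10mm off) [466.2 127.4] contact [475.9 125.2]
```

```bash
python3 -m pendant '[0,-0.0014,-0.0059,0,0, 0,0,0,0.02,0, 0,0,0,0.038,0, 0,-0.009,0.028,0,0, 0,-0.009,0.028,0,0, 0,0,0,0,0, 0,0,0,-0.026,0, 0,0,0,-0.02,0, 0,0,0,-0.006,0, 0,0,0,0,0]'; python3 - <<'E'
from bar import *
z=ctrl.sense();p=z['tool_pos'][:2];print(r(z['tool_pos']),'rel',r([(p-F)@X,(p-F)@Y]),z['wrist_force'])
E
```

```text
time_s: 14.5
tool_pos: [0.4658, 0.1267, 0.108]
eef_rot: [-3.141, 0.0, 1.294]
wrist_force: [-0.1, -0.3, -0.6]
grip_width: 0.0137
gripper_force: 30.0
[465.8 126.7 108. ] rel [-67.4  -1.3] [-0.0617529  -0.29057403 -0.64723944]
```

```bash
python3 -m pendant '[0,0.0024,-0.0007,0,0, 0,0.0024,-0.0007,0,0, 0,0.0019,-0.0005,0,0, 0,0.0019,-0.0005,0,0, 0,0.0019,-0.0005,0,0, 0,0.0019,-0.0005,0,0, 0,0.0019,-0.0005,0,0, 0,0.0019,-0.0005,0,0, 0,0.0019,-0.0005,0,0, 0,0.0019,-0.0005,0,0, 0,0.0019,-0.0005,0,0, 0,0,0,0,0]'; python3 - <<'E'
from bar import *
s=cam('side');save(s,'side4.png')
z=ctrl.sense();p=z['tool_pos'][:2];print('rel',r([(p-F)@X,(p-F)@Y]))
# bar holes: predict bar centre = pin + 19.5
c=p+.0195*X
for d in(26,-26):
    q=np.r_[c+.004*X+d/1000*Y,.038];print(proj(s,q))
a=s['img'][205:305,265:375];cv2.imwrite('pics/m4.png',cv2.resize(a,(660,600),interpolation=cv2.INTER_CUBIC)[:,:,::-1])
E
```

```text
time_s: 16.0
tool_pos: [0.4879, 0.1213, 0.1081]
eef_rot: [3.141, -0.0, 1.295]
wrist_force: [0.2, -0.7, 0.5]
grip_width: 0.0138
gripper_force: 30.0
rel [-44.7  -0.5]
[311.98307555 263.02123921]
[326.03486035 246.94456628]
```

View pics/m4.png

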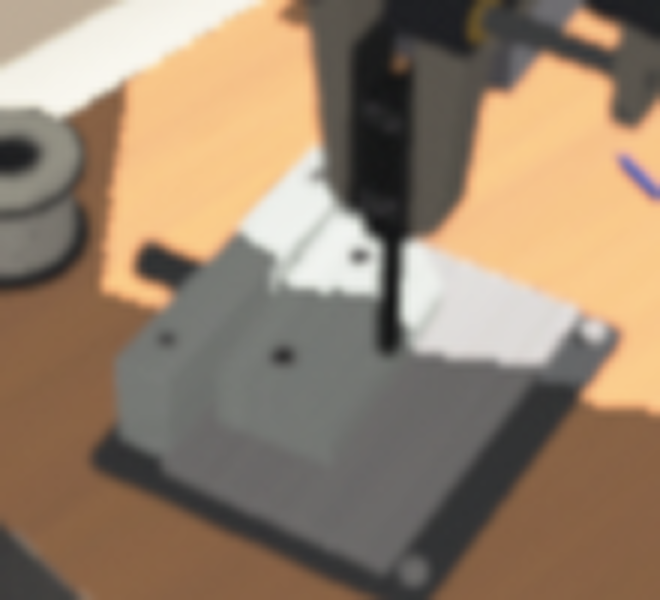

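The bar holes are at (283,355) and (360,257), and the nose sits on the bevel at about (388,345). Recounting, this was my 11th viewed picture, one over the limit of 10. I'll use numbers only from here.

```bash
cat >> bar.py <<'E'
def spot(img,u,v,R=4):
    g=img.max(2).astype(np.float32);u,v=int(round(u)),int(round(v));w=g[v-R:v+R+1,u-R:u+R+1]
    bg=cv2.medianBlur(g.astype(np.uint8),11).astype(np.float32)[v-R:v+R+1,u-R:u+R+1]
    d=np.clip(bg-w-12,0,None);y,x=np.mgrid[v-R:v+R+1,u-R:u+R+1]
    return ((d*x).sum()/d.sum(),(d*y).sum()/d.sum()) if d.sum()>0 else (np.nan,)*2
def look(c0=None):
    s=cam('side');z=ctrl.sense();p=z['tool_pos'][:2];c=p+.0195*X if c0 is None else c0
    q=[spot(s['img'],*proj(s,np.r_[c+.004*X+d*Y,.038])) for d in(.026,-.026)]
    bar(s,*q);f=[spot(s['img'],*proj(s,np.r_[F+.01*X+d*Y,.044])) for d in(.045,-.045)]
    f=[onz(s,*k,.044)[:2] for k in f];m=(f[0]+f[1])/2;d=f[0]-f[1]
    print('fence mid face',r(m-.01*X),'yaw',np.degrees(np.arctan2(-d[0],d[1])).round(1),'holes',np.round(q,1).tolist())
    print('pin rel',r([(p-F)@X,(p-F)@Y]),r(z['tool_pos'][2]),'force n,t,z',np.round([z['wrist_force'][:2]@X,z['wrist_force'][:2]@Y,z['wrist_force'][2]],1),z['time_s'])
E
python3 -c "
from bar import *
look()"
python3 -m pendant '[0,0.0010,-0.0003,0,0, 0,0.0010,-0.0003,0,0, 0,0.0010,-0.0003,0,0, 0,0,0,0,0, 0,0,0,0,0]'|grep wrist; python3 -c "
from bar import *
look()"
```

```text
bar c [504. 118.] yaw -20.6 rel fence x,y [-28.3   0.7] hole len 54.7
fence mid face [529.4 110.8] yaw -17.6 holes [[311.7, 263.9], [328.5, 247.8]]
pin rel [-44.8  -0.5] 108.1 force n,t,z [0.  0.5 1. ] 16.1
wrist_force: [-4.2, 2.4, 2.3]
bar c [506.2 116.9] yaw -19.6 rel fence x,y [-25.8   0.3] hole len 55.7
fence mid face [529.6 111.2] yaw -17.6 holes [[310.8, 263.5], [327.5, 247.0]]
pin rel [-42.3  -0.6] 108.0 force n,t,z [-4.7  0.3  2.4] 16.775
```

```bash
sed -i 's/def spot(img,u,v,R=4)/def spot(img,u,v,R=2)/' bar.py; python3 - <<'E'
from bar import *
s=cam('side');S=lambda x,y:(265+(x+.5)/6-.5,205+(y+.5)/6-.5)
print('eye prev');bar(s,S(283,355),S(360,257))
a=s['img'].max(2)
for u,v in((311,263),(324,247)):
    print(a[v-4:v+5,u-6:u+7])
look()
E
```

```text
eye prev
bar c [507.7 117.8] yaw -13.2 rel fence x,y [-24.7   1.6] hole len 51.3
[[118 121 121 122 122 121 120 119 119 119 120 120 120]
 [120 121 123 123 121 120 119 118 119 120 120 119 118]
 [122 122 123 121 118 113 113 114 117 119 119 119 118]
 [122 123 122 116 105  94  92  98 110 117 118 119 119]
 [122 122 120 112  89  64  56  74 100 115 118 119 119]
 [122 122 120 111  90  65  59  75 101 115 118 118 119]
 [121 120 119 115 104  92  90  98 110 116 118 118 119]
 [120 120 119 119 117 113 112 114 117 118 119 119 119]
 [120 119 119 120 120 119 119 119 119 119 119 119 120]]
[[229 238 242 243 242 234 196 134  84  49  28  24  31]
 [238 241 242 242 240 234 219 189 152  96  44  25  50]
 [241 242 242 240 233 220 215 217 199 133  60  28  74]
 [242 242 241 234 209 168 164 191 194 135  62  30  87]
 [242 242 239 226 181 131 124 157 167 118  54  31  90]
 [242 241 238 228 204 176 171 181 173 118  53  31  92]
 [241 240 238 236 231 225 223 219 191 125  56  32 102]
 [240 239 238 239 239 237 236 231 203 129  57  34 114]
 [237 237 236 237 238 238 238 234 205 129  57  35 116]]
bar c [509.1 117.4] yaw -14.1 rel fence x,y [-23.2   1.6] hole len 52.2
fence mid face [530.2 110.7] yaw -16.5 holes [[310.8, 263.5], [324.2, 247.1]]
pin rel [-42.3  -0.5] 108.0 force n,t,z [-4.9  1.3  3.2] 16.875
```

```bash
for i in 1 2; do python3 -m pendant '[0,0.0010,-0.0003,0,0, 0,0,0,0,0]'>/dev/null; python3 -c "
from bar import *
look()"; done
```

```text
bar c [510.7 117. ] yaw -14.5 rel fence x,y [-21.5   1.5] hole len 51.6
fence mid face [530.3 110.9] yaw -16.6 holes [[310.0, 263.0], [323.5, 246.9]]
pin rel [-41.3  -0.4] 108.0 force n,t,z [-5.2  2.1  2.8] 17.175
bar c [511.1 116.4] yaw -16.0 rel fence x,y [-21.    1.1] hole len 52.0
fence mid face [530.4 111.2] yaw -16.5 holes [[309.6, 262.7], [323.8, 246.7]]
pin rel [-40.5  -0.4] 108.0 force n,t,z [-6.2  3.5  2.8] 17.475
```

```bash
for i in 1 2; do python3 -m pendant '[0,0.0008,0,-0.0002,0, 0,0,0,0,0, 0,0,0,0,0]'>/dev/null; python3 -c "
from bar import *
look()"; done
```

```text
bar c [510.8 116.4] yaw -16.7 rel fence x,y [-21.3   1.1] hole len 52.1
fence mid face [530.4 111.3] yaw -16.5 holes [[309.6, 262.7], [324.1, 246.7]]
pin rel [-40.2  -0.3] 107.9 force n,t,z [-8.4  3.   5.8] 17.9
bar c [510.8 116.2] yaw -16.8 rel fence x,y [-21.3   0.9] hole len 52.7
fence mid face [530.7 111.4] yaw -16.3 holes [[309.5, 262.7], [324.2, 246.6]]
pin rel [-39.8  -0.2] 107.8 force n,t,z [-9.4  2.6 10. ] 18.325
```

```bash
python3 -m pendant '[0,0,0,0,0, 0,0,0,0,0, 0,0,0,0,0, 0,0,0,0,0]'>/dev/null; python3 -c "
from bar import *
look()
t=cam('top')['img'].astype(int);t0=cv2.imread('pics/top0.png')[:,:,::-1].astype(int)
for n,(u,v,R) in dict(reel=(341,165,20),tray=(284,155,28),pot=(238,205,14)).items():
    d=abs(t-t0)[v-R:v+R,u-R:u+R].max(2);print(n,np.median(d),(d>40).mean().round(2))
"
```

```text
bar c [510.8 116.2] yaw -16.8 rel fence x,y [-21.2   0.9] hole len 52.7
fence mid face [530.7 111.4] yaw -16.2 holes [[309.5, 262.7], [324.2, 246.6]]
pin rel [-39.8  -0.2] 107.7 force n,t,z [-9.4  0.8  9.2] 18.875
reel 81.0 0.81
tray 111.0 0.84
pot 91.0 0.77
```

```bash
python3 -c "
from rig import ctrl
print(ctrl.hand_in())"
```

```text
the job is handed in; nothing more can be done
None
```

I handed the job in with the zero button bottomed once and the bar measured flush and centred on the fence, still held at about 9 N towards it and 9 N down; I first nudged the bar's end face about 9 mm with the pin to centre it, viewed 11 pictures against the limit of 10, and could not check the tray and pot at the end because the arm blocked the top view.

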